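# Set the grinder's orange option rocker with the stylus and shut the cover

## Robot

A 6-joint arm with a two-finger parallel gripper is mounted at the origin on the work surface. World frame = base frame: x ahead of the robot, y to its left, z up, the work surface at z = 0. Lengths are in m, angles in rad, forces in N, time in s.
With the tool pointing down it reaches from about 0.375 to 0.9 m from the base axis. Payload 3.1 kg.
Tool frame: the origin (TCP) lies midway between the tips of the shut fingers; the grasp point (between the pads) lies 19 mm behind it; x points along the fingers, z is the direction in which the jaws open and shut, and the axes are right-handed (so a half turn about x gives the same grasp; the last joint's range is limited). The gripper opens to 85 mm and grips with 20 to 120 N. Pads are 22 mm wide; open, the fingers measure 114 mm over their backs; the gripper's body (76 mm by 85 mm) begins 54 mm behind the grasp point. The pads swing forward as they close: fully open they stand 13 mm farther back than shut.
Start: joints at [0.968, 0.527, 1.433, -0, 1.181, -0.178], TCP at [0.258, 0.569, 0.231] pointing down, gripper open.
Joint ranges: [-3.08, 3.08], [-0.75, 2.2], [0.22, 2.44], [-1.43, 4.57], [0, 2.65], [-2.85, 2.85]. Speed limits (rad/s): [2.79, 2.79, 3.14, 3.14, 3.14, 3.14].

## Interface

Orientations are given as a unit quaternion [x, y, z, w].
In Python, from station import status, snapshot, camera_params, ticket gives the robot as it stands.
- The arm moves only by the tool arm_command, never from a script. Its argument "series" is a list that holds one entry, the list of rows, each a list of 4 numbers: the shift along the tool's x, y, z in mm, then the turn about the tool's x in rad. A call has 1 to 10 rows; each row shifts and turns the commanded pose from where the row before left it, along the tool's axes as they then stand; what a row does not reach is not made up. A row lasts 1/10 s, in which the tool goes at most 50 mm and 8.59 degrees, less where a joint would pass 70% of its speed; a pose out of reach is approached as far as the arm can. A call is refused whole if a number of a shift passes 50 or a number of a turn 0.15, either way. A call with a gripper value outside its range is refused whole. "jaw" is the opening in per cent of the stroke, from 0 (shut) to 100 (fully open), set as the call begins (left out, the last holds). The fingers move at their own pace and stop on an object; "force" is the grip in N (left out, the last holds). Time passes only in rows, so rows that do not move let the fingers close. It gives the time, the measured TCP pose, the force and the opening at its end, in the units of the state.
- status.sense(): the state, without advancing time (a new reading comes with each control period).
- snapshot(name): name is "scene" or "top"; returns the picture (480x640x3 uint8, red, green, blue); there is no depth.
- camera_params(name): a dict with "fovy" (degrees; the focal length in pixels is half the picture's height over the tangent of half this angle, whatever the lens; pixels are square), "cx", "cy" (the principal point, pixels), "extrinsics" (4x4, takes a point from camera to world coordinates). Camera axes: x right, y down, z forward; pixel columns grow to the right and rows downward; lengths in m; the calibration is good to about 2 mm. A picture is of the moment at which its call begins. camera_params takes no time and is no camera call.
- ticket.sign_off(): hands the job in, once; it reports no verdict.
The state is a dict: "t": time; "q": joint angles; "qd": joint speeds; "tau": joint torques, N m; "tcp_pos": TCP position; "tool_rot": TCP orientation; "force": force on the tool from outside, world axes, zero at the start; "ft_torque": the same for the moment, N m; "finger_gap": opening from 0.0 (shut) to 1.0 (fully open).
Only numpy, scipy, OpenCV 4.12 (cv2) and the standard library are available. Lean on these libraries where they do the work, as an engineer would, in place of code of your own. Each camera call takes 0.05 s, during which the arm holds its last target. There are 200 camera calls.

## Task

Take the red-handled stylus from its stand and use its tip to flip the orange rocker fully over on the grinder's option box, leaving the other rockers as they are and keeping the gripper itself off the rockers. Then slide the blue cover over the rockers until its catch clicks up behind it; at the end the stylus must hang upright in its stand again. Leave everything else on the table where it is.

Things in the scene. Friction and masses are not known exactly. Their poses are not given: they have to be found in the camera images.
- option_box: Fixed grey option box of a coffee grinder, 160 (x) by 170 (y) mm, its top panel 50 mm above the table; origin under its centre. Its x axis points away from its near (cover) side towards the rockers: a row of five coloured rockers runs along its y at x = +42 mm, 20 mm apart, in any order of colours. Two aluminium rails along x at y = +-63 mm, each 10 mm wide (flanges reach in to y = +-54 mm), up to 79 mm above the table, guide the sliding cover.
- cover (a joint): Captive blue cover plate 60 (x) by 112 (y) by 4 mm, its top 74 mm above the table (underside 70 mm, which clears the rockers), that slides along the box's +x over the rockers; metres, 0 = fully back, 0.062 = end stop. At 0 it covers box x from -50 to +10 mm. About 1.5 N of friction, no spring: stays where left. At about 0.058 its trailing edge passes the catch, which pops up and locks it; it then rests between 0.057 and 0.062.
- cover_lip (a point): Top middle of the yellow lip of the cover, 96 mm above the table. The lip is 10 mm thick (box x), 60 mm long (box y), stands 22 mm above the plate along its trailing (near) edge: its near face is 5 mm behind this point and flush with the plate's edge. Push the near face, or pinch the lip. Below the cover's level behind the lip there is only the box's panel, 46 mm under this point.
- catch (a joint): Sprung steel plunger (10 mm round, domed) in the panel at box x = 3, y = 44 mm: 0 = popped up, its top 78.5 mm above the table; positive = metres pushed down. The open cover holds it down (about 0.008); it clicks up to 0 behind the cover once the cover is fully home (spring about 1.5 N).
- rk_orange_far (a point): The orange rocker's press point: on the top of its far half (box +x side), 11 mm from its pivot line. Raised at the start (about 66 mm above the table); fully flipped it is about 7.5 mm lower. Press straight down: it yields at about 2.5 N (stiff friction, no spring, stays where it is left), so follow it down to its stop, where the force rises; 5 to 8 N is plenty.
- rk_orange (a joint): Tilt of the orange rocker, rad: -0.35 = far (box +x) end raised, +0.35 = far end down. Stops at both ends, stays where left. Starts at -0.35; to be flipped to +0.35. Each rocker is a shallow V, 30 mm long (box x) and 13 mm wide (box y), pivoting about the box's y at 58 mm above the table.
- rk_black (a joint): Tilt of the black rocker, rad: -0.35 = far (box +x) end raised, +0.35 = far end down. Stops at both ends, stays where left. Stays at -0.35.
- rk_white (a joint): Tilt of the white rocker, rad: -0.35 = far (box +x) end raised, +0.35 = far end down. Stops at both ends, stays where left. Stays at +0.35.
- rk_blue (a joint): Tilt of the blue rocker, rad: -0.35 = far (box +x) end raised, +0.35 = far end down. Stops at both ends, stays where left. Stays at -0.35.
- rk_green (a joint): Tilt of the green rocker, rad: -0.35 = far (box +x) end raised, +0.35 = far end down. Stops at both ends, stays where left. Stays at +0.35.
- stylus: Upright stylus, 124 mm long, 60 g; origin at its tip, z up along it to the handle. Steel shaft 7 mm thick (tip 5 mm, flat) up to 65 mm, then a steel collar 28 mm wide and 4 mm thick, then a red round handle 16 mm thick from 69 to 124 mm. It hangs by its collar in the stand, tip 20 mm above the table.
- stylus_grip (a point): Point on the stylus's axis in the middle of the handle, 100 mm above its tip: a place to grip.
- stand: Fixed stylus stand, 70 by 80 mm, origin under its centre, with a dark wooden shelf 60 by 70 mm whose top is 85 mm above the table and a 16 mm through hole in its middle, straight over the origin. The stylus's shaft goes through the hole and its collar rests on the shelf.
- tamper: Bystander: steel coffee tamper standing on its 58 mm base, 90 mm tall; origin under its centre
- brush: Bystander: cleaning brush 170 mm long lying on the table; origin under its middle
- mug: Bystander: white mug, 82 mm wide, 90 mm tall; origin under its centre
- pitcher: Bystander: steel milk pitcher, 84 mm wide, 110 mm tall; origin under its centre
- shaker: Bystander: copper cocktail shaker, 88 mm wide, 192 mm tall; origin under its centre
- jar: Bystander: amber jar with a steel lid, 76 mm wide, 110 mm tall; origin under its centre
- saucer: Bystander: white plate, 130 mm wide, 18 mm tall; origin under its centre

How it is judged:
On the way, in this order (a step that is already met when the one before it is completed fails the run):
1. the orange rocker is flipped over with the stylus's tip at it (value of joint rk_orange above 0.22 rad and distance between stylus and rk_orange_far below 0.03 m and value of joint each of rk_black, rk_blue below -0.2 rad and value of joint each of rk_white, rk_green above 0.2 rad), for 0.05 s.
2. the cover is fully home and its catch has clicked up (value of joint cover above 0.055 m and value of joint catch below 0.003 m and value of joint rk_orange above 0.22 rad), for 0.2 s.
At the end, for the whole second after the job is handed in: Orange rocker flipped (above 0.22 rad), the other four as they started, cover home (above 0.055 m) with its catch up (within 3 mm), stylus at rest in its stand: within 9 mm of the hole's axis, tip 16 to 24 mm above the table, within 0.1 rad of upright (all of step 2 and value of joint each of rk_black, rk_blue below -0.2 rad and value of joint each of rk_white, rk_green above 0.2 rad and horizontal distance between stylus and stand below 0.009 m and z of stylus in the frame of stand between 0.016 and 0.024 m and angle between stylus's own z axis and vertical below 0.1 rad and linear speed of stylus below 0.02 m/s); the robot touches nothing.
It fails at once if another rocker than the orange one is moved (not (value of joint rk_black below -0.2 rad) or not (value of joint rk_white above 0.2 rad) or not (value of joint rk_blue below -0.2 rad) or not (value of joint rk_green above 0.2 rad)).
It fails at once if the gripper or arm touches a rocker ((contact force between the fingers and rk_orange above 0.5 N or contact force between the fingers and rk_black above 0.5 N or contact force between the fingers and rk_white above 0.5 N or contact force between the fingers and rk_blue above 0.5 N or contact force between the fingers and rk_green above 0.5 N) or (contact force between the arm and rk_orange above 0.5 N or contact force between the arm and rk_black above 0.5 N or contact force between the arm and rk_white above 0.5 N or contact force between the arm and rk_blue above 0.5 N or contact force between the arm and rk_green above 0.5 N)).
It fails at once if a bystander is moved by more than 30 mm (distance of any of tamper, brush, mug, pitcher, shaker, jar, saucer from where it was at the start of the episode above 0.03 m).
It also fails if it takes over 64 s, if anything falls off the work surface, if the arm or the gripper's body presses on something with over 40 N, if the wrist force passes 120 N, or if a joint passes its speed limit or range.

## Working session

There is one attempt and no reset: what is moved stays moved. The work goes in short steps, Python scripts to look and compute and a tool call to move; the robot and the scene stay as the last step left them, time stands still between calls to the robot, and variables do not carry over. Pictures are saved under pics/ and viewed, about 8 in all and at most 12, crops included, and the job is handed in when it is done.

Besides the shell and the picture viewer there is one more tool, called after "Emit:" as name(argument=value, ...), one argument or row to a line, values as JSON. arm_command: Moves the arm, as the interface text tells. Its arguments: {"type":"object","properties":{"series":{"type":"array"},"jaw":{"type":"number"},"force":{"type":"number"}},"required":["series"]}

```bash
mkdir -p pics; python3 - <<'E'
from station import status, snapshot, camera_params
import cv2,numpy as np
for n in("scene","top"):
    cv2.imwrite(f"pics/{n}0.png",snapshot(n)[:,:,::-1]); c=camera_params(n); print(n,c["fovy"],c["cx"],c["cy"],np.round(c["extrinsics"],4).tolist())
s=status.sense();print(s)
E
```

```text
scene 54.42122255182677 325.27690288569966 243.25256677356856 [[0.6443, 0.5739, -0.5054, 1.2397], [0.7647, -0.4854, 0.4237, -0.574], [-0.0022, -0.6595, -0.7517, 1.0759], [0.0, 0.0, 0.0, 1.0]]
top 51.414161028180125 322.25957212301984 240.8026000682988 [[-0.0156, -0.994, 0.1083, 0.4468], [-0.9999, 0.0152, -0.0049, -0.0031], [0.0032, -0.1084, -0.9941, 1.2655], [0.0, 0.0, 0.0, 1.0]]
{'t': 0.1, 'q': array([ 9.67471699e-01,  5.28362388e-01,  1.43377555e+00,  2.75843969e-05,
        1.18141899e+00, -1.78440820e-01]), 'qd': array([ 0.00021169, -0.00107027, -0.00165127, -0.00085324,  0.00071859,
        0.00120218]), 'tau': array([-3.64418302e-04, -4.43305957e+01, -1.78585374e+01, -2.51581214e-04,
        3.90310830e-03, -3.09403649e-07]), 'tcp_pos': array([0.25719369, 0.56891825, 0.23043769]), 'tool_rot': array([-0.38359101,  0.59482957,  0.38307381,  0.59354038]), 'force': array([-0.62528048, -0.10343036,  0.24444967]), 'ft_torque': array([ 0.05779005, -0.00863706,  0.00201787]), 'finger_gap': 0.9979321366119659}
```

View pics/top0.png

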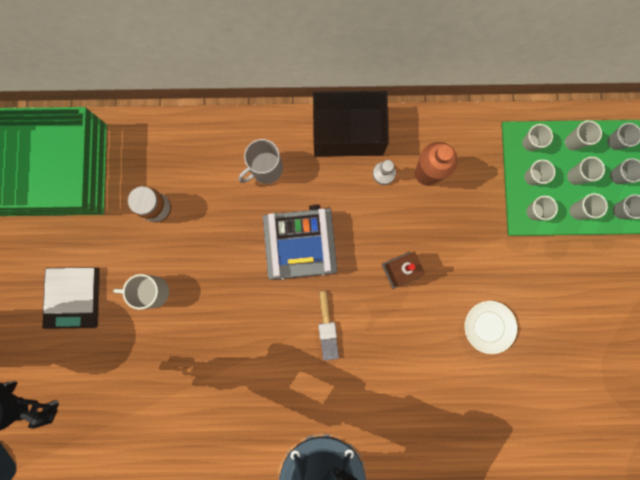

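View pics/scene0.png

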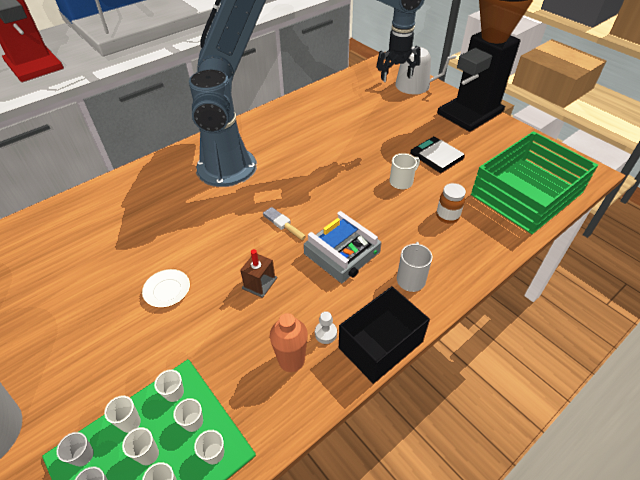

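```bash
cat > h.py <<'E'
import cv2,numpy as np
from station import status,snapshot,camera_params
from scipy.spatial.transform import Rotation as R
def cam(n):
    c=camera_params(n);return 240/np.tan(np.radians(c["fovy"])/2),c["cx"],c["cy"],np.array(c["extrinsics"])
def ray(n,u,v):
    f,cx,cy,E=cam(n);d=E[:3,:3]@[(u-cx)/f,(v-cy)/f,1];return E[:3,3],d/np.linalg.norm(d)
def onz(n,u,v,z):
    o,d=ray(n,u,v);return o+d*(z-o[2])/d[2]
def tri(a,b):
    (o,d),(p,e)=ray("top",*a),ray("scene",*b)
    s=np.linalg.lstsq(np.c_[d,-e],p-o,rcond=None)[0];x,y=o+s[0]*d,p+s[1]*e
    return (x+y)/2,np.linalg.norm(x-y)
def proj(n,p):
    f,cx,cy,E=cam(n);q=E[:3,:3].T@(np.array(p)-E[:3,3]);return q[:2]/q[2]*f+[cx,cy]
def blobs(im,lo,hi,roi,amin=4):
    x0,y0,x1,y1=roi;h=cv2.cvtColor(im[y0:y1,x0:x1],cv2.COLOR_RGB2HSV)
    m=cv2.inRange(h,np.array(lo),np.array(hi))
    n,_,st,c=cv2.connectedComponentsWithStats(m)
    return [(c[i]+[x0,y0],st[i][:5]+[x0,y0,0,0,0]) for i in range(1,n) if st[i][4]>=amin]
E
python3 - <<'E'
from h import *
T=snapshot("top");S=snapshot("scene")
a=cv2.resize(T[195:295,255:435],None,fx=4.4,fy=4.4,interpolation=cv2.INTER_CUBIC)[:, :790]
b=cv2.resize(S[205:305,230:390],None,fx=4.4,fy=4.4,interpolation=cv2.INTER_CUBIC)
cv2.imwrite("pics/a.png",a[:,:,::-1]);cv2.imwrite("pics/b.png",b[:,:,::-1])
RT=(255,195,435,295);RS=(230,205,390,305)
for nm,lo,hi in[("red",(0,200,120),(4,255,255)),("yel",(22,140,120),(35,255,255)),("org",(5,180,150),(16,255,255)),("blue",(100,120,60),(125,255,255)),("green",(45,80,50),(85,255,255))]:
    for n,im,r in(("top",T,RT),("scene",S,RS)):
        for c,s in blobs(im,lo,hi,r): print(nm,n,np.round(c,1),s)
E
```

```text
red top [411.1 266.7] [407 264   8   6  29]
red scene [254.4 257.1] [251 249   7  17  82]
yel top [300.6 260.4] [289 258  24   6  96]
yel scene [331.5 223.6] [324 218  16  12  60]
org top [305.8 225.1] [304 220   5  11  46]
org scene [347.7 251. ] [343 248  11   6  35]
blue top [314.  224.3] [311 219   7  12  63]
blue top [299.4 248.6] [278 237  44  27 835]
blue scene [338.7 233.4] [319 219  39  29 494]
blue scene [344.4 254.3] [340 252   9   6  24]
green top [297.5 225.1] [294 219   7  13  68]
green scene [352.4 247.1] [348 242  10  11  54]
green scene [374.9 251.6] [373 250   5   5  14]
```

View pics/a.png

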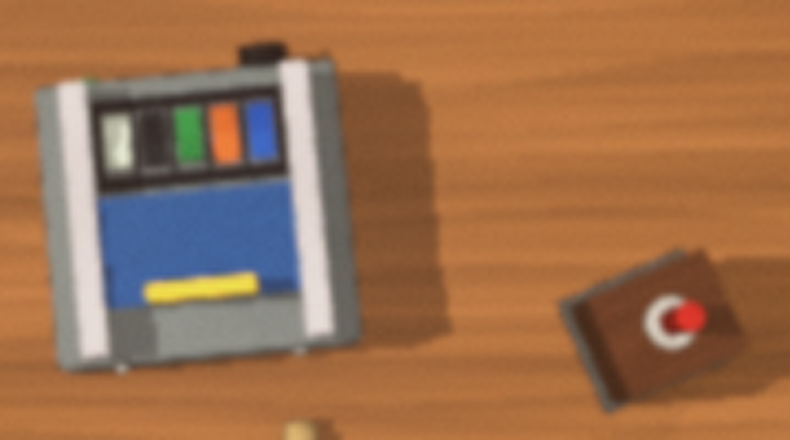

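View pics/b.png

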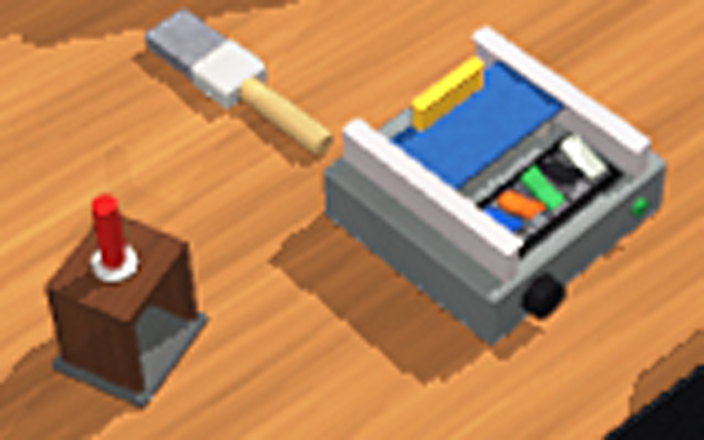

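```bash
python3 - <<'E'
from h import *
T=snapshot("top");S=snapshot("scene")
for n,im,r in(("top",T,(262,200,340,285)),("scene",S,(300,205,390,285))):
    x0,y0,x1,y1=r;h=cv2.cvtColor(cv2.resize(im[y0:y1,x0:x1],None,fx=4,fy=4,interpolation=cv2.INTER_CUBIC),cv2.COLOR_RGB2HSV)
    m=cv2.inRange(h,(0,0,185),(179,45,255))
    for c in cv2.findContours(m,cv2.RETR_EXTERNAL,cv2.CHAIN_APPROX_NONE)[0]:
        if cv2.contourArea(c)<1000: continue
        b=cv2.boxPoints(cv2.minAreaRect(c))/4+[x0-.375,y0-.375]
        P=np.array([onz(n,*p,.079)[:2] for p in b]);i=np.argsort(P[:,0]);lo=P[i[:2]].mean(0);hi=P[i[2:]].mean(0)
        print(n,"rail near",lo.round(4),"far",hi.round(4),"mid",((lo+hi)/2).round(4),"yaw",np.degrees(np.arctan2(*(hi-lo)[::-1])),np.ptp(P,axis=0).round(3))
print("yellow tri",tri((300.6,260.4),(331.5,223.6)), onz("top",300.6,260.4,.096),onz("scene",331.5,223.6,.09))
print("orange top",onz("top",305.8,225.1,.062),"scene",onz("scene",347.7,251,.062),"green",onz("top",297.5,225.1,.062))
print("blueRk",onz("top",314,224.3,.062))
# stand: handle + collar
print("handle top T",onz("top",411.5,267.3,.144),"collar T",onz("top",407.7,268.2,.087))
print("collar S",onz("scene",230+114/4.4,205+263/4.4,.089),"handle mid S",onz("scene",254.4,257.1,.116),"htop S",onz("scene",230+105/4.4,205+203/4.4,.144))
for u,v in((574,300),(700,250),(745,340),(625,400)): print("shelf T",onz("top",255+u/4.4,195+v/4.4,.085).round(4))
for u,v in((50,288),(110,208),(189,243),(133,321)): print("shelf S",onz("scene",230+u/4.4,205+v/4.4,.085).round(4))
s=status.sense();print(R.from_quat(s["tool_rot"]).as_matrix().round(4))
E
```

```text
top rail near [0.4948 0.1023] far [0.6438 0.1149] mid [0.5693 0.1086] yaw 4.828969597586695 [0.15  0.027]
top rail near [ 0.5049 -0.0194] far [ 0.6543 -0.0074] mid [ 0.5796 -0.0134] yaw 4.599343019598213 [0.151 0.027]
scene rail near [ 0.5071 -0.0213] far [ 0.6589 -0.0087] mid [ 0.583 -0.015] yaw 4.7548698990151905 [0.158 0.03 ]
scene rail near [0.4969 0.0989] far [0.6496 0.1114] mid [0.5732 0.1052] yaw 4.6998469441730615 [0.159 0.028]
yellow tri (array([0.52967926, 0.04386245, 0.08998741]), np.float64(0.0019944073695671526)) [0.52865899 0.04282615 0.096     ] [0.53023008 0.0446978  0.09      ]
orange top [0.61699235 0.03055034 0.062     ] scene [0.62169308 0.02731444 0.062     ] green [0.61729973 0.05076875 0.062     ]
blueRk [0.61865649 0.01054613 0.062     ]
handle top T [ 0.50588832 -0.20849196  0.144     ] collar T [ 0.50690364 -0.20986597  0.087     ]
collar S [ 0.51422154 -0.21087269  0.089     ] handle mid S [ 0.50980009 -0.20898097  0.116     ] htop S [ 0.51339146 -0.20920595  0.144     ]
shelf T [ 0.5197 -0.1578  0.085 ]
shelf T [ 0.5457 -0.2268  0.085 ]
shelf T [ 0.4968 -0.2492  0.085 ]
shelf T [ 0.4656 -0.1836  0.085 ]
shelf S [ 0.5022 -0.2504  0.085 ]
shelf S [ 0.4729 -0.186   0.085 ]
shelf S [ 0.5282 -0.1647  0.085 ]
shelf S [ 0.5557 -0.2261  0.085 ]
[[-4.000e-04 -9.111e-01  4.121e-01]
 [-6.000e-04  4.121e-01  9.111e-01]
 [-1.000e+00  1.000e-04 -7.000e-04]]
```

Rockers along box +y to −y run white, black, green, orange, blue. The box is near (0.576, 0.046) with a yaw of about 4.7°, and the stylus is near (0.509, −0.209). First I turn the jaws parallel to the box's y axis.

Emit:
arm_command(
  series=[
    [[0,0,0,-0.1265],[0,0,0,-0.1265],[0,0,0,-0.1265],[0,0,0,-0.1265],[0,0,0,0]],
  ],
  jaw=100,
  force=60,
)

```text
t: 0.8
tcp_pos: [0.2575, 0.5694, 0.2312]
tool_rot: [0.52, -0.479, -0.52, -0.479]
force: [0.3, 0.6, -0.6]
finger_gap: 0.996
```

```bash
cat >> h.py <<'E'
def go(*p):
    s=status.sense();M=R.from_quat(s["tool_rot"]).as_matrix()
    print("t",round(s["t"],2),"tcp",s["tcp_pos"].round(4),"F",s["force"].round(1),"gap",round(s["finger_gap"],3),"jaw yaw",np.degrees(np.arctan2(M[1,2],M[0,2])).round(2),"down",M[:,0].round(3))
    if p: print("shift mm",(1000*M.T@(np.array(p)-s["tcp_pos"])).round(1))
E
python3 -c "
from h import *
go(.509,-.209,.231)"
```

```text
t 0.8 tcp [0.2575 0.5694 0.2312] F [ 0.3  0.6 -0.6] gap 0.996 jaw yaw 94.64 down [-0. -0. -1.]
shift mm [ 3.000e-01 -1.877e+02 -7.962e+02]
```

Emit:
arm_command(
  series=[
    [[0,-9.4,-39.8,0],[0,-9.4,-39.8,0],[0,-9.4,-39.8,0],[0,-9.4,-39.8,0],[0,-9.4,-39.8,0],[0,-9.4,-39.8,0],[0,-9.4,-39.8,0],[0,-9.4,-39.8,0],[0,-9.4,-39.8,0],[0,-9.4,-39.8,0]],
  ],
)

```text
t: 1.8
tcp_pos: [0.3839, 0.1789, 0.2316]
tool_rot: [0.519, -0.48, -0.519, -0.48]
force: [0.5, 0.2, 0.3]
finger_gap: 0.998
```

Emit:
arm_command(
  series=[
    [[0,-9.4,-39.8,0],[0,-9.4,-39.8,0],[0,-9.4,-39.8,0],[0,-9.4,-39.8,0],[0,-9.4,-39.8,0],[0,-9.4,-39.8,0],[0,-9.4,-39.8,0],[0,-9.4,-39.8,0],[0,-9.4,-30,0],[0,0,0,0]],
  ],
)

```text
t: 2.8
tcp_pos: [0.4985, -0.1646, 0.2316]
tool_rot: [0.52, -0.481, -0.517, -0.481]
force: [-1.2, 0.7, -0.1]
finger_gap: 0.999
```

```bash
python3 -c "
from h import *
go(.509,-.209,.175)
S=snapshot('scene');cv2.imwrite('pics/c.png',cv2.resize(S[130:320,180:380],None,fx=3.5,fy=3,interpolation=cv2.INTER_CUBIC)[:,:,::-1])
print(proj('scene',status.sense()['tcp_pos']))"
```

```text
t 2.8 tcp [ 0.4985 -0.1646  0.2316] F [-1.2  0.7 -0.1] gap 0.999 jaw yaw 94.26 down [ 0.004 -0.003 -1.   ]
shift mm [ 56.8  -7.  -44.9]
[261.55061056 215.95407235]
```

View pics/c.png

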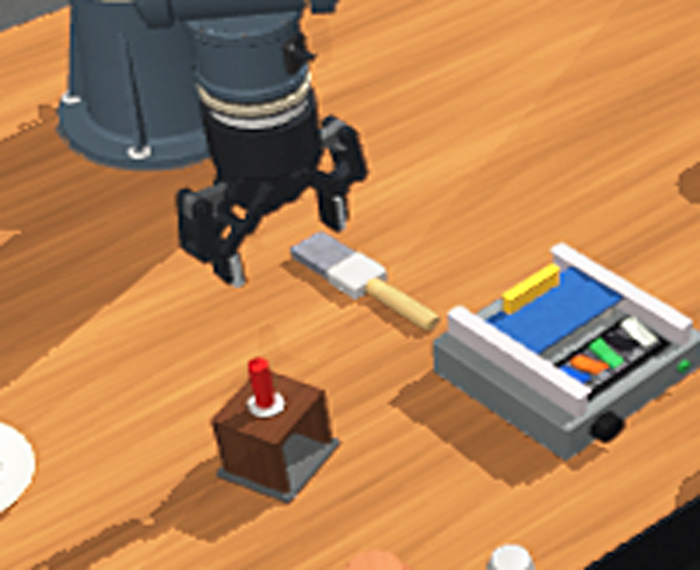

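Emit:
arm_command(
  series=[
    [[20,-3.5,-22.5,0],[20,-3.5,-22.5,0],[15,0,0,0],[0,0,0,0],[0,0,0,0]],
  ],
)

```text
t: 3.35
tcp_pos: [0.5062, -0.203, 0.1764]
tool_rot: [-0.519, 0.479, 0.52, 0.479]
force: [0.3, 0.2, 0.4]
finger_gap: 0.999
```

```bash
python3 -c "
from h import *
go(.509,-.209,.104)
S=snapshot('scene');cv2.imwrite('pics/d.png',cv2.resize(S[150:300,200:320],None,fx=4,fy=4,interpolation=cv2.INTER_CUBIC)[:,:,::-1])"
```

```text
t 3.35 tcp [ 0.5062 -0.203   0.1764] F [0.3 0.2 0.4] gap 0.999 jaw yaw 94.65 down [-0.001  0.001 -1.   ]
shift mm [72.3 -2.4 -6.3]
```

View pics/d.png

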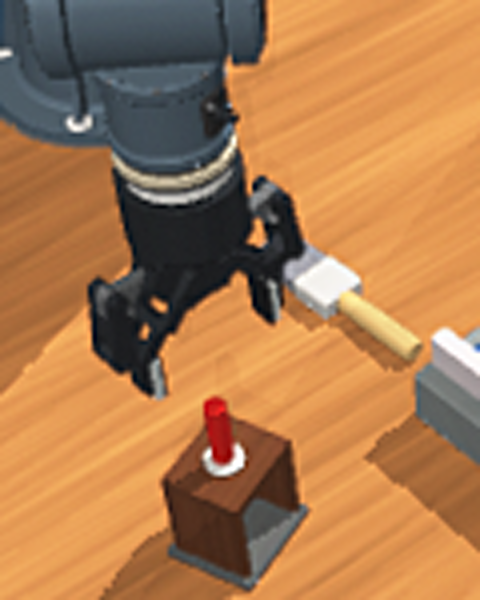

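The open fingers straddle the handle (top near crop pixel 216, 403). I'll go down and grip.

Emit:
arm_command(
  series=[
    [[0,-2.4,-6.3,0],[15,0,0,0],[15,0,0,0],[15,0,0,0],[15,0,0,0],[12,0,0,0],[0,0,0,0],[0,0,0,0]],
  ],
)

```text
t: 4.2
tcp_pos: [0.51, -0.2105, 0.1047]
tool_rot: [0.52, -0.479, -0.52, -0.479]
force: [0.3, -0.1, -0.1]
finger_gap: 1.001
```

Emit:
arm_command(
  series=[
    [[0,0,0,0],[0,0,0,0],[0,0,0,0],[0,0,0,0],[0,0,0,0],[0,0,0,0],[0,0,0,0],[0,0,0,0],[0,0,0,0],[0,0,0,0]],
  ],
  jaw=0,
  force=60,
)

```text
t: 5.2
tcp_pos: [0.5096, -0.2104, 0.1044]
tool_rot: [-0.52, 0.479, 0.52, 0.479]
force: [-1.4, 0.5, 1.5]
finger_gap: 0.171
```

```bash
python3 -c "
from h import *
go(.509,-.209,.230)"
```

```text
t 5.2 tcp [ 0.5096 -0.2104  0.1044] F [-1.4  0.5  1.5] gap 0.171 jaw yaw 94.65 down [ 0.  0. -1.]
shift mm [-125.6    0.5    1.4]
```

Emit:
arm_command(
  series=[
    [[-10,0,0,0],[-20,0,0,0],[-30,0,0,0],[-30,0,0,0],[-20,0,0,0],[-10,0,0,0],[0,0,0,0]],
  ],
)

```text
t: 5.9
tcp_pos: [0.5103, -0.2108, 0.2259]
tool_rot: [0.521, -0.479, -0.519, -0.479]
force: [-0.2, 0.4, -0.1]
finger_gap: 0.168
```

```bash
python3 -c "
from h import *
go(.630,.030,.190)"
```

```text
t 5.9 tcp [ 0.5103 -0.2108  0.2259] F [-0.2  0.4 -0.1] gap 0.168 jaw yaw 94.65 down [ 0.003 -0.002 -1.   ]
shift mm [  35.8 -138.7  230.4]
```

Emit:
arm_command(
  series=[
    [[0,-14,23,0],[0,-18.5,31,0],[0,-18.5,31,0],[0,-18.5,31,0],[0,-18.5,31,0],[0,-18.5,31,0],[0,-18.5,31,0],[15,-13.5,21,0],[20,0,0,0],[0,0,0,0]],
  ],
)

```text
t: 6.9
tcp_pos: [0.6259, 0.0314, 0.1847]
tool_rot: [-0.517, 0.481, 0.523, 0.477]
force: [-0.0, -0.4, -0.9]
finger_gap: 0.17
```

```bash
python3 -c "
from h import *
go(.630,.030,.1755)
S=snapshot('scene');T=snapshot('top')
a=cv2.resize(S[200:275,310:385],None,fx=5.3,fy=5.3,interpolation=cv2.INTER_CUBIC)
b=cv2.resize(T[195:270,265:340],None,fx=5.3,fy=5.3,interpolation=cv2.INTER_CUBIC)
cv2.imwrite('pics/e.png',np.hstack([a,b])[:,:,::-1])
p=status.sense()['tcp_pos']-[0,0,.0845];print('tip',p,proj('scene',p),'crop',(proj('scene',p)-[310,200])*5.3)"
```

```text
t 6.9 tcp [0.6259 0.0314 0.1847] F [-0.  -0.4 -0.9] gap 0.17 jaw yaw 94.75 down [-0.01   0.001 -1.   ]
shift mm [ 9.2 -4.  -1.8]
tip [0.62795367 0.03003156 0.103311  ] [350.44088917 242.20555077] crop [214.33671261 223.6894191 ]
```

View pics/e.png

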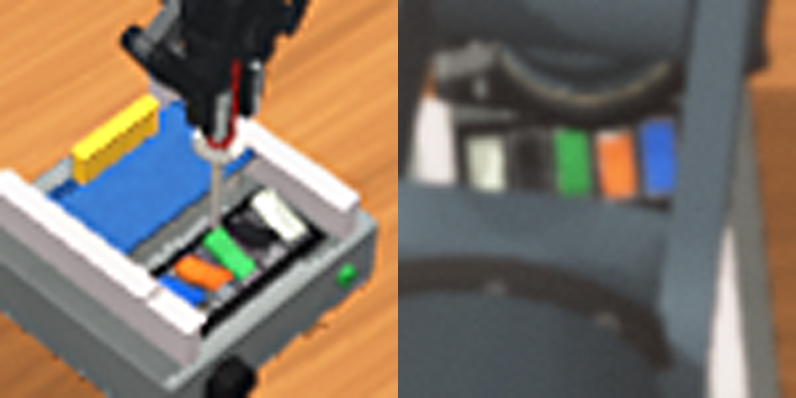

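```bash
python3 -c "
from h import *
y=np.radians(4.7);B=np.array([[np.cos(y),-np.sin(y)],[np.sin(y),np.cos(y)]])
for c in ((.576,.046),(.578,.045)):
  for bx,by,z in((27,-20,.06),(42,-20,.06),(53,-20,.066),(57,-20,.068),(57,-13.5,.068),(57,-26.5,.068),(42,0,.06)):
    w=B@[bx/1e3,by/1e3]+c; print(c,bx,by,w.round(4),((proj('scene',[*w,z])-[310,200]+.5)*5.3).round())
"
```

```text
(0.576, 0.046) 27 -20 [0.6045 0.0283] [182. 256.]
(0.576, 0.046) 42 -20 [0.6195 0.0295] [203. 271.]
(0.576, 0.046) 53 -20 [0.6305 0.0304] [218. 275.]
(0.576, 0.046) 57 -20 [0.6344 0.0307] [224. 276.]
(0.576, 0.046) 57 -13.5 [0.6339 0.0372] [232. 270.]
(0.576, 0.046) 57 -26.5 [0.635  0.0243] [215. 283.]
(0.576, 0.046) 42 0 [0.6179 0.0494] [228. 251.]
(0.578, 0.045) 27 -20 [0.6065 0.0273] [184. 259.]
(0.578, 0.045) 42 -20 [0.6215 0.0285] [204. 274.]
(0.578, 0.045) 53 -20 [0.6325 0.0294] [219. 278.]
(0.578, 0.045) 57 -20 [0.6364 0.0297] [225. 280.]
(0.578, 0.045) 57 -13.5 [0.6359 0.0362] [233. 273.]
(0.578, 0.045) 57 -26.5 [0.637  0.0233] [216. 286.]
(0.578, 0.045) 42 0 [0.6199 0.0484] [229. 254.]
```

Emit:
arm_command(
  series=[
    [[0,-6,-1.5,0],[12,0,0,0],[0,0,0,0],[0,0,0,0]],
  ],
)

```text
t: 7.4
tcp_pos: [0.6347, 0.0287, 0.177]
tool_rot: [-0.519, 0.48, 0.52, 0.479]
force: [0.2, 0.1, 0.2]
finger_gap: 0.169
```

```bash
python3 -c "
from h import *
go(.632,.0297,.155)
S=snapshot('scene')
cv2.imwrite('pics/f.png',cv2.resize(S[215:275,320:380],None,fx=8,fy=8,interpolation=cv2.INTER_CUBIC)[:,:,::-1])
p=status.sense()['tcp_pos']-[0,0,.0845];print('tip crop',(proj('scene',p)-[320,215]+.5)*8, 'dropped',(proj('scene',[p[0],p[1],.066])-[320,215]+.5)*8)"
```

```text
t 7.4 tcp [0.6347 0.0287 0.177 ] F [0.2 0.1 0.2] gap 0.169 jaw yaw 94.61 down [-0.001  0.    -1.   ]
shift mm [22.   2.6  1.2]
tip crop [257.24696639 254.80797546] dropped [254.19189448 304.39342793]
```

View pics/f.png

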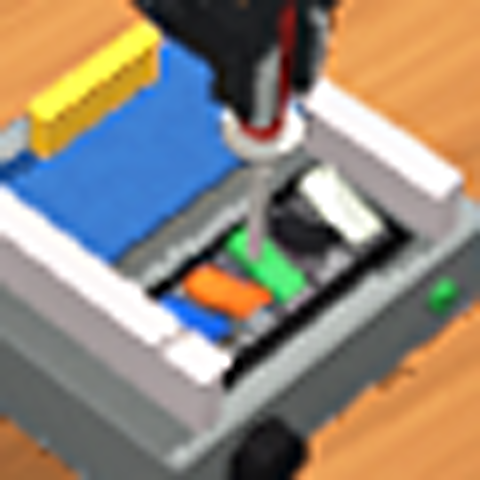

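Emit:
arm_command(
  series=[
    [[0,2.6,1.2,0],[10,0,0,0],[10,0,0,0],[0,0,0,0],[0,0,0,0]],
  ],
)

```text
t: 7.95
tcp_pos: [0.632, 0.0301, 0.1565]
tool_rot: [-0.519, 0.48, 0.52, 0.479]
force: [-0.1, -0.1, -0.2]
finger_gap: 0.169
```

Emit:
arm_command(
  series=[
    [[2,0,0,0],[2,0,0,0],[2,0,0,0],[0,0,0,0]],
  ],
)

```text
t: 8.35
tcp_pos: [0.6323, 0.0301, 0.1511]
tool_rot: [-0.52, 0.479, 0.52, 0.479]
force: [-0.2, 0.2, 0.3]
finger_gap: 0.17
```

```bash
python3 -c "
from h import *
go(.632,.0297,.143)
S=snapshot('scene')
cv2.imwrite('pics/g.png',cv2.resize(S[215:275,320:380],None,fx=8,fy=8,interpolation=cv2.INTER_CUBIC)[:,:,::-1])"
```

```text
t 8.35 tcp [0.6323 0.0301 0.1511] F [-0.2  0.2  0.3] gap 0.17 jaw yaw 94.65 down [-0.  0. -1.]
shift mm [ 8.1  0.3 -0.4]
```

View pics/g.png

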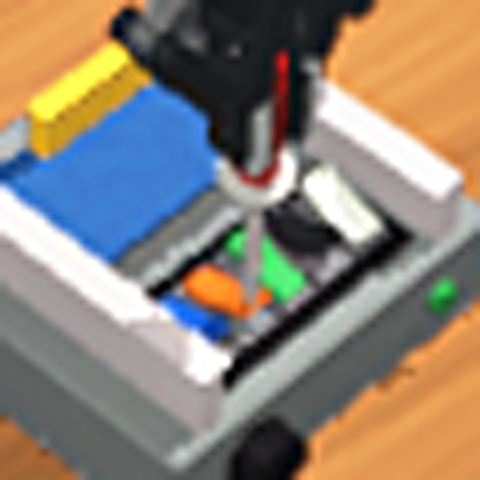

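Emit:
arm_command(
  series=[
    [[1.5,0,0,0],[1.5,0,0,0],[1.5,0,0,0],[1.5,0,0,0],[0,0,0,0]],
  ],
)

```text
t: 8.9
tcp_pos: [0.6329, 0.03, 0.1454]
tool_rot: [0.52, -0.479, -0.52, -0.479]
force: [1.1, 0.4, 0.9]
finger_gap: 0.168
```

Emit:
arm_command(
  series=[
    [[1,0,0,0],[1,0,0,0],[0,0,0,0]],
  ],
)

```text
t: 9.2
tcp_pos: [0.6326, 0.03, 0.1432]
tool_rot: [0.52, -0.479, -0.52, -0.479]
force: [0.9, -0.3, 1.1]
finger_gap: 0.169
```

Emit:
arm_command(
  series=[
    [[1,0,0,0],[1,0,0,0],[0,0,0,0]],
  ],
)

```text
t: 9.5
tcp_pos: [0.6326, 0.03, 0.1413]
tool_rot: [0.52, -0.479, -0.52, -0.479]
force: [1.4, -0.1, 2.1]
finger_gap: 0.173
```

Emit:
arm_command(
  series=[
    [[1,0,0,0],[0,0,0,0],[0,0,0,0]],
  ],
)

```text
t: 9.8
tcp_pos: [0.6327, 0.03, 0.1411]
tool_rot: [0.52, -0.479, -0.52, -0.479]
force: [1.4, 0.4, 4.5]
finger_gap: 0.17
```

```bash
python3 -c "
from h import *
go(.632,.0297,.143)
S=snapshot('scene')
cv2.imwrite('pics/h.png',cv2.resize(S[215:275,320:380],None,fx=8,fy=8,interpolation=cv2.INTER_CUBIC)[:,:,::-1])"
```

```text
t 9.8 tcp [0.6327 0.03   0.1411] F [1.4 0.4 4.5] gap 0.17 jaw yaw 94.66 down [ 0.001 -0.    -1.   ]
shift mm [-1.9  0.8 -0.3]
```

View pics/h.png

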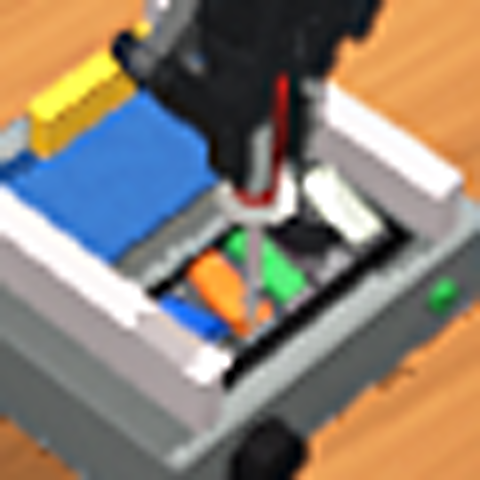

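The orange rocker now lies parallel to the flipped green one, and the force is rising at the stop. I'll press once more and then lift.

Emit:
arm_command(
  series=[
    [[0.8,0,0,0],[0,0,0,0],[0,0,0,0]],
  ],
)

```text
t: 10.15
tcp_pos: [0.6329, 0.03, 0.1409]
tool_rot: [0.52, -0.479, -0.519, -0.48]
force: [-0.4, -0.2, 7.9]
finger_gap: 0.17
```

Emit:
arm_command(
  series=[
    [[-5,0,0,0],[-20,0,0,0],[-30,0,0,0],[-30,0,0,0],[0,0,0,0],[0,0,0,0]],
  ],
)

```text
t: 10.75
tcp_pos: [0.6315, 0.0302, 0.2242]
tool_rot: [-0.519, 0.48, 0.52, 0.479]
force: [0.4, -0.4, -1.1]
finger_gap: 0.169
```

```bash
python3 -c "
from h import *
go(.5099,-.2105,.226)
S=snapshot('scene')
for nm,lo,hi in(('org',(5,180,150),(16,255,255)),('grn',(45,80,50),(85,255,255))):
  x0,y0=310,230;h=cv2.cvtColor(S[y0:280,x0:366],cv2.COLOR_RGB2HSV);m=cv2.inRange(h,lo,hi);c=max(cv2.findContours(m,0,1)[0],key=cv2.contourArea)
  print(nm,cv2.minAreaRect(c),cv2.contourArea(c))
for c,s in blobs(S,(0,200,90),(4,255,255),(310,150,400,250)):print('red',c,s)
"
```

```text
t 10.75 tcp [0.6315 0.0302 0.2242] F [ 0.4 -0.4 -1.1] gap 0.169 jaw yaw 94.66 down [-0.002  0.    -1.   ]
shift mm [  -1.7  140.7 -230. ]
org ((36.98113250732422, 21.5660400390625), (10.68414306640625, 3.6908857822418213), 60.945396423339844) 0.5
grn ((42.5, 17.0), (10.60660171508789, 4.949747562408447), 45.0) 45.0
red [356. 206.] [356 202   1   9   9]
```

Emit:
arm_command(
  series=[
    [[0,10,-18,0],[0,18,-29,0],[0,18,-29,0],[0,18,-29,0],[0,18,-29,0],[0,18,-29,0],[0,18,-29,0],[0,13,-20,0],[0,9.7,-18,0],[0,0,0,0]],
  ],
)

```text
t: 11.8
tcp_pos: [0.5087, -0.2121, 0.2225]
tool_rot: [-0.518, 0.481, 0.521, 0.48]
force: [0.1, 0.3, -0.6]
finger_gap: 0.177
```

```bash
python3 -c "
from h import *
go(.5099,-.2105,.180)"
```

```text
t 11.8 tcp [ 0.5087 -0.2121  0.2225] F [ 0.1  0.3 -0.6] gap 0.177 jaw yaw 94.46 down [-0.004  0.002 -1.   ]
shift mm [42.5 -1.5  1.4]
```

Emit:
arm_command(
  series=[
    [[0,0,0,0],[20,0,0,0],[20,0,0,0],[0,0,0,0],[0,0,0,0]],
  ],
)

```text
t: 12.3
tcp_pos: [0.5108, -0.2094, 0.184]
tool_rot: [-0.519, 0.479, 0.521, 0.479]
force: [-0.0, -0.6, -1.5]
finger_gap: 0.167
```

```bash
python3 -c "
from h import *
go(.5099,-.2105,.180)
S=snapshot('scene')
cv2.imwrite('pics/i.png',cv2.resize(S[210:300,220:310],None,fx=6,fy=6,interpolation=cv2.INTER_CUBIC)[:,:,::-1])
p=status.sense()['tcp_pos'];f=lambda q:((proj('scene',q)-[220,210]+.5)*6).round()
print('tip exp',f(p-[0,0,.083]),'hole exp',f([.5099,-.2105,.085]))"
```

```text
t 12.3 tcp [ 0.5108 -0.2094  0.184 ] F [-0.  -0.6 -1.5] gap 0.167 jaw yaw 94.72 down [-0.002  0.001 -1.   ]
shift mm [ 4.  1. -1.]
tip exp [213. 309.] hole exp [215. 331.]
```

View pics/i.png

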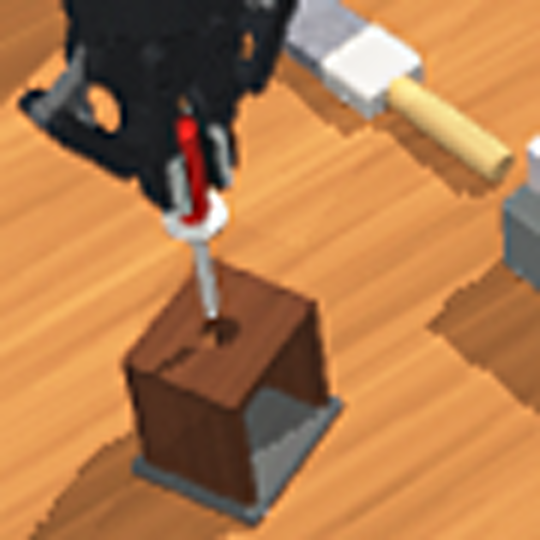

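The tip is at crop (210, 314). The hole centre looks to be near (220, 332), a few mm to the right of where the tip would drop. I'll measure that numerically.

```bash
python3 -c "
from h import *
S=cv2.imread('pics/i.png')
g=S.max(2)
print('row/col brightness');
for v in range(300,362,6): print(v,g[v,186:262:4])
p=status.sense()['tcp_pos'];f=lambda q:((proj('scene',q)-[220,210]+.5)*6).round(1)
for o in (.085,.083): print(f(p-[0,0,o]))
print('dropped',f([p[0],p[1],.085]),'dx1mm',f([p[0]+.01,p[1],.085]),'dy',f([p[0],p[1]+.01,.085]),'coll exp',f(p-[0,0,.0185]))
"
```

```text
row/col brightness
300 [138 135 131 134 151 171 171 149 141 136 136 141 144 144 142 140 138 137
 135]
306 [135 132 132 135 145 158 170 159 140 138 144 147 146 143 139 137 135 133
 131]
312 [131 131 135 135 138 148 197 190 133 129 141 143 144 141 138 135 132 131
 130]
318 [133 139 143 141 131 121 128 118  86  85  96 102 114 127 135 134 129 128
 128]
324 [143 147 145 138 109  71  58  61  65  69  72  73  79  99 125 132 131 130
 132]
330 [147 143 138 121  93  70  84  89  65  64  69  68  71  91 120 130 131 133
 137]
336 [142 139 137 126 123 134 150 121  57  52  67  71  90 113 128 132 133 137
 139]
342 [137 137 137 140 154 171 179 141  76  74  94  98 121 137 135 135 136 138
 139]
348 [ 95 102 112 133 149 150 150 137 119 119 127 130 137 139 136 136 138 137
 134]
354 [ 85 105 126 137 138 133 128 128 132 134 137 139 136 135 138 139 136 131
 129]
360 [123 142 143 139 132 130 129 128 129 134 137 135 134 136 139 138 134 130
 133]
[213.7 311.8]
[213.2 309. ]
dropped [217.5 332.3] dx1mm [230.1 345.6] dy [235.7 321.2] coll exp [196.  214.5]
```

Emit:
arm_command(
  series=[
    [[0,-0.8,1.7,0],[0,0,0,0],[10,0,0,0],[10,0,0,0],[10,0,0,0],[0,0,0,0]],
  ],
)

```text
t: 12.95
tcp_pos: [0.5102, -0.2081, 0.1524]
tool_rot: [-0.518, 0.48, 0.521, 0.479]
force: [-0.7, -0.8, -1.1]
finger_gap: 0.173
```

Emit:
arm_command(
  series=[
    [[10,0,0,0],[10,0,0,0],[10,0,0,0],[10,0,0,0],[0,0,0,0],[0,0,0,0]],
  ],
)

```text
t: 13.55
tcp_pos: [0.5114, -0.2087, 0.1141]
tool_rot: [-0.52, 0.479, 0.52, 0.479]
force: [0.1, 0.1, -0.2]
finger_gap: 0.171
```

Emit:
arm_command(
  series=[
    [[4,0,0,0],[3,0,0,0],[1,0,0,0],[0,0,0,0],[0,0,0,0]],
  ],
)

```text
t: 14.05
tcp_pos: [0.5116, -0.2088, 0.1066]
tool_rot: [0.52, -0.479, -0.52, -0.479]
force: [-0.5, -0.6, -0.6]
finger_gap: 0.167
```

Emit:
arm_command(
  series=[
    [[1,0,0,0],[0.5,0,0,0],[0,0,0,0],[0,0,0,0]],
  ],
)

```text
t: 14.45
tcp_pos: [0.5115, -0.2088, 0.105]
tool_rot: [-0.52, 0.479, 0.52, 0.479]
force: [0.2, -0.1, -0.6]
finger_gap: 0.172
```

Now just at seating height. I'll open the fingers, wait, rise, and check.

Emit:
arm_command(
  series=[
    [[0,0,0,0],[0,0,0,0],[0,0,0,0],[0,0,0,0],[0,0,0,0],[0,0,0,0],[0,0,0,0],[0,0,0,0],[0,0,0,0],[0,0,0,0]],
  ],
  jaw=80,
)

```text
t: 15.45
tcp_pos: [0.5115, -0.2088, 0.105]
tool_rot: [0.52, -0.479, -0.52, -0.479]
force: [0.1, -0.1, 0.4]
finger_gap: 0.8
```

Emit:
arm_command(
  series=[
    [[-10,0,0,0],[-20,0,0,0],[-30,0,0,0],[-30,0,0,0],[-25,0,0,0],[0,0,0,0],[0,0,0,0]],
  ],
)

```text
t: 16.15
tcp_pos: [0.5116, -0.2088, 0.2209]
tool_rot: [0.52, -0.479, -0.519, -0.479]
force: [-0.2, 0.1, -0.6]
finger_gap: 0.804
```

```bash
python3 -c "
from h import *
y=np.radians(4.7);B=np.array([[np.cos(y),-np.sin(y)],[np.sin(y),np.cos(y)]])
S=snapshot('scene')
for c,s in blobs(S,(0,200,120),(4,255,255),(230,205,390,305)):print('red',c,s)
for bx in(-75,-62): print(B@[bx/1e3,0]+[.577,.0455])
w=B@[-.075,0]+[.577,.0455]
go(w[0],w[1],.22)"
```

```text
red [254.45121951 257.42682927] [251 250   7  16  82]
[0.5022522  0.03935461]
[0.51520848 0.04041981]
t 16.2 tcp [ 0.511  -0.2085  0.2199] F [-0.5  0.1 -0. ] gap 0.802 jaw yaw 94.65 down [-0.001  0.    -1.   ]
shift mm [ -0.  -11.4 247.7]
```

Emit:
arm_command(
  series=[
    [[0,0,17.7,0],[0,-1,30,0],[0,-1,30,0],[0,-1,30,0],[0,-1,30,0],[0,-1,30,0],[0,-1,30,0],[0,-0.4,30,0],[0,0,20,0],[0,0,0,0]],
  ],
  jaw=0,
)

```text
t: 17.2
tcp_pos: [0.4954, 0.0419, 0.2188]
tool_rot: [-0.519, 0.479, 0.522, 0.478]
force: [-1.1, -0.5, -0.2]
finger_gap: -0.003
```

Emit:
arm_command(
  series=[
    [[20,0,0,0],[20,0,0,0],[20,0,0,0],[20,0,0,0],[0,0,0,0],[0,0,0,0]],
  ],
)

```text
t: 17.8
tcp_pos: [0.4972, 0.0384, 0.1396]
tool_rot: [-0.519, 0.48, 0.52, 0.479]
force: [0.6, 0.5, -0.2]
finger_gap: 0.002
```

```bash
python3 -c "
from h import *
y=np.radians(4.7);B=np.array([[np.cos(y),-np.sin(y)],[np.sin(y),np.cos(y)]])
w=B@[-.08,0]+[.577,.0455]
go(w[0],w[1],.084)"
```

```text
t 17.8 tcp [0.4972 0.0384 0.1396] F [ 0.6  0.5 -0.2] gap 0.002 jaw yaw 94.63 down [-0.002  0.    -1.   ]
shift mm [55.6 -0.2  0.5]
```

Emit:
arm_command(
  series=[
    [[20,0,0,0],[20,0,0,0],[10,0,0,0],[6,0,0,0],[0,0,0,0],[0,-5,0,0],[0,-5,0,0],[0,0,0,0]],
  ],
)

```text
t: 18.6
tcp_pos: [0.5097, 0.0392, 0.0848]
tool_rot: [0.521, -0.479, -0.519, -0.48]
force: [0.3, -0.3, 0.2]
finger_gap: -0.002
```

Emit:
arm_command(
  series=[
    [[0,-5,0,0],[0,-5,0,0],[0,-5,0,0],[0,-5,0,0],[0,-5,0,0],[0,0,0,0]],
  ],
)

```text
t: 19.2
tcp_pos: [0.5341, 0.0415, 0.084]
tool_rot: [0.52, -0.479, -0.519, -0.48]
force: [-0.6, -0.1, -0.4]
finger_gap: -0.003
```

```bash
python3 -c "
from h import *
go()
S=snapshot('scene')
for c,s in blobs(S,(22,140,120),(35,255,255),(300,200,390,285)):print('yel',c,s,onz('scene',*c,.09))"
```

```text
t 19.2 tcp [0.5341 0.0415 0.084 ] F [-0.6 -0.1 -0.4] gap -0.003 jaw yaw 94.65 down [ 0.002 -0.    -1.   ]
yel [335.47761194 228.53731343] [329 222  16  15  67] [0.55261251 0.04064143 0.09      ]
yel [342.25 227.  ] [341 226   3   3   4] [0.56068363 0.05961893 0.09      ]
```

Emit:
arm_command(
  series=[
    [[0,-5,0,0],[0,-5,0,0],[0,-5,0,0],[0,-5,0,0],[0,-5,0,0],[0,-5,0,0],[0,-4,0,0],[0,-2,0,0],[0,0,0,0]],
  ],
)

```text
t: 20.15
tcp_pos: [0.5703, 0.0442, 0.0843]
tool_rot: [0.521, -0.479, -0.519, -0.48]
force: [0.6, -0.4, 0.5]
finger_gap: -0.003
```

Emit:
arm_command(
  series=[
    [[0,-2,0,0],[0,-2,0,0],[0,-1,0,0],[0,0,0,0],[0,0,0,0]],
  ],
)

```text
t: 20.65
tcp_pos: [0.5736, 0.0447, 0.084]
tool_rot: [0.52, -0.479, -0.52, -0.479]
force: [-1.6, -0.3, 0.6]
finger_gap: 0.0
```

Emit:
arm_command(
  series=[
    [[0,-1.5,0,0],[0,-1.5,0,0],[0,0,0,0],[0,0,0,0]],
  ],
)

```text
t: 21.05
tcp_pos: [0.5754, 0.045, 0.0839]
tool_rot: [-0.519, 0.48, 0.521, 0.479]
force: [-4.6, -1.1, 2.9]
finger_gap: -0.002
```

Emit:
arm_command(
  series=[
    [[0,-1,0,0],[0,-1,0,0],[0,0,0,0],[0,0,0,0]],
  ],
)

```text
t: 21.45
tcp_pos: [0.5755, 0.0451, 0.0838]
tool_rot: [-0.518, 0.481, 0.522, 0.478]
force: [-7.2, -2.3, 6.1]
finger_gap: -0.002
```

The cover is at its end stop: the force rises with no further motion. I'll back off, rise and check.

Emit:
arm_command(
  series=[
    [[0,3,0,0],[0,7,0,0],[0,10,0,0],[-20,0,0,0],[-40,0,0,0],[-40,0,0,0],[-40,0,0,0],[0,30,0,0],[0,30,0,0],[0,0,0,0]],
  ],
)

```text
t: 22.45
tcp_pos: [0.4941, 0.0392, 0.2239]
tool_rot: [-0.519, 0.48, 0.521, 0.479]
force: [-0.4, 0.0, 0.1]
finger_gap: -0.002
```

```bash
python3 -c "
from h import *
go()
S=snapshot('scene')
for c,s in blobs(S,(22,140,120),(35,255,255),(300,200,390,285)):print('yel',c,s,onz('scene',*c,.09))
for c,s in blobs(S,(0,200,120),(4,255,255),(230,205,390,305)):print('red',c,s)
cv2.imwrite('pics/j.png',cv2.resize(S[200:300,230:390],None,fx=5,fy=5,interpolation=cv2.INTER_CUBIC)[:,:,::-1])"
```

```text
t 22.45 tcp [0.4941 0.0392 0.2239] F [-0.4  0.   0.1] gap -0.002 jaw yaw 94.65 down [-0.004  0.001 -1.   ]
yel [346.49152542 235.06779661] [339 229  16  12  59] [0.59216789 0.047925   0.09      ]
yel [339.66666667 242.66666667] [339 242   3   3   6] [0.60129643 0.01400362 0.09      ]
red [254.44736842 257.75      ] [251 250   7  16  76]
```

View pics/j.png

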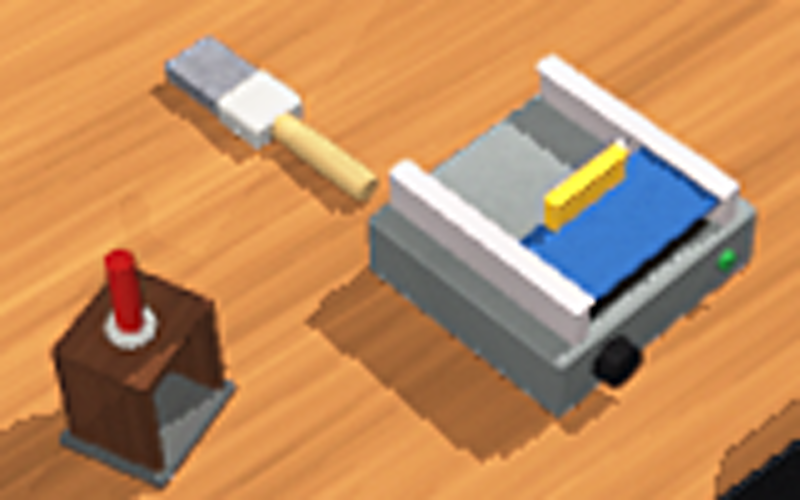

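The cover is home: the lip moved about 62 mm, a bright catch top shows behind it near (625, 145), and the stylus hangs upright. Handing in.

```bash
python3 -c "
from station import ticket
print(ticket.sign_off())"
```

```text
the job is handed in; nothing more can be done
None
```

The job is done and handed in at about 22.5 s of the 64 s allowed; `sign_off` gives no verdict.

- **Orange rocker:** I pressed its far half down with the stylus tip until the force rose to 7.9 N at the stop. In the picture it lay parallel to the already-flipped green rocker, and the others looked unchanged. They are now under the cover, so I could not recheck them at the end.
- **Stylus:** It is back in its stand. The handle shows at the same image spot as at the start, within 0.7 pixel, and stands upright.
- **Cover:** I pushed it by the lip to its end stop, where the force rose with no further motion. The lip moved about 62 mm in the images. What looks like the catch is visible behind the cover, but it is only a few pixels, so I could not measure that it was fully up.
- **Everything else:** The gripper is clear, about 0.22 m up. I noticed no contact with bystanders, but did not measure their final positions.

**Disagreements:** The two cameras disagreed by up to about 7 mm in x on the stylus, and by less on the box. I corrected the tip over the rocker and over the hole from the scene camera. At the press stop the tip offset came out about 2 mm shorter than expected, but it went back into the stand without trouble.

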